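# Centre the drawer knob on the scale pan and press the button

## Task

The white drawer knob stands off-centre on the small round pan of the counter scale, head up on its narrow foot. Nudge it with light fingertip taps, never pinching it, lifting it, tipping it over or knocking it off, until seen from above its whole head lies inside the ring engraved at the middle of the pan; take the finger away, and only then press the big push button on the scale's base fully down and let it come back up. Leave the cup, the bolts and the turnbuckle where they are.

Things in the scene. Friction and masses are not known exactly. Their poses are not given: they have to be found in the camera images.
- drawer_knob: White nylon drawer knob, a mushroom of 35 g standing loose on the pan. Origin: centre of its underside; z up. Foot 20 mm in diameter, head 34 mm (widest 22 to 27 mm up, its underside 14 mm up), 35.5 mm high in all. Slides easily (about 0.1 N), rocks if struck, topples beyond 22 degrees. Tap it below 0.1 m/s; over 8 N (any pinch) or knob speed over 0.3 m/s is too rough.
- pan_centre (a point): Centre of the upper face of the scale's pan, 95 mm above the shelf: a fixed rimless metal disc, 110 mm across, 5 mm thick, on a stem, free all round down to the housing's deck (60 mm above the shelf). A thin dark ring 50 mm in diameter is engraved about this point. The knob starts 28 to 37 mm away in any direction. z up; x, y turned at random.
- button_top (a point): Centre of the top face of the one round push button on the scale's deck: 40 mm in diameter, facing up, about 82 mm above the shelf when released, in a black collar 56 mm wide that ends 10 mm lower. It lies about 137 mm from the pan's centre, towards the robot. The point moves down with the button.
- button (a joint): Travel of the push button, m: 0 released, 0.006 fully down; sprung, moves straight down and comes back by itself. It begins to move at about 1.5 N and is fully down at 5 N. It counts as pressed beyond 0.0048.
- scale: Grey housing of the counter scale, fixed: 250 (x) by 220 (y) by 60 mm high. Origin: centre of its underside, on the shelf. Its x axis points away from the robot, turned up to 0.45 rad; pan centre at x = +40, y = 0 mm, button at x = -85, y = -55 mm, display window (up to 63 mm above the shelf) at x = -85, y = +50 mm.
- cup: Blue plastic sorting cup, loose, 80 mm in diameter at the rim, 75 mm high, standing on the shelf on the left (+y) of the scale. Origin: centre of its underside. Leave it alone.
- bolt1: Black lag bolt, loose, standing on its 23 mm wide hexagonal head with the point up, 78 mm high, shank 12 mm, on the shelf left (+y) of the scale's front part. Origin: centre of its underside. Leave it alone.
- bolt2: Another black lag bolt just like bolt1, standing on the shelf in front of the scale (between it and the robot), on the display side. Origin: centre of its underside. Leave it alone.
- turnbuckle: Stainless turnbuckle, loose, lying on the shelf right (-y) of the scale, about 185 mm long along its x axis, 33 mm wide, 16 mm high. Origin: its middle, on the shelf. Leave it alone.
Things that resemble listed ones, but are neither listed nor needed, are in the scene too. Several things have the shape of the drawer_knob; the one meant has the colours described above.

How it is judged:
By the outcome, as a careful person would: the job done as asked, in the order asked, and still so for the second after the job is handed in, with the robot touching nothing.
It also fails if it takes over 50 s, if anything falls off the work surface, if the arm or the gripper's body presses on something with over 40 N, if the wrist force passes 120 N, or if a joint passes its speed limit or range.

## Robot

A 6-joint arm with a two-finger parallel gripper is mounted at the origin on the work surface. World frame = base frame: x ahead of the robot, y to its left, z up, the work surface at z = 0. Lengths are in mm, angles in rad, forces in N, time in s.
With the tool pointing down it reaches from about 350 to 875 mm from the base axis. Payload 4.2 kg.
Tool frame: the origin (TCP) lies on the centre line of the jaws, within the pads' length; the fingertips stand 25 mm ahead of it and the grasp point (between the pads) lies 6 mm ahead of it; z points along the fingers, y is the direction in which the jaws open and shut (so a half turn about z gives the same grasp; the last joint's range is limited). The gripper opens to 85 mm and grips with 20 to 120 N. Pads are 22 mm wide; open, the fingers measure 114 mm over their backs; the gripper's body (76 mm by 85 mm) begins 54 mm behind the grasp point. The pads swing forward as they close: fully open they stand 13 mm farther back than shut.
Start: joints at [1.506, 0.385, 0.008, 0, -1.194, -0.259], TCP at [198.825, 592.51, 256.312] pointing down, gripper open.
Joint ranges: [-3.14, 3.14], [-1.21, 2.06], [-1.07, 1.41], [-3.16, 2.05], [-2.99, -0.16], [-3.1, 3.1]. Speed limits (rad/s): [2.79, 2.79, 3.14, 3.14, 3.14, 3.14].

## Interface

Orientations are given as a unit quaternion [x, y, z, w].
In Python, from bench import arm gives the robot as it stands.
- The arm moves only by the tool drive_tool, never from a script. Its argument "plan" is a list of rows, each a list of 2 entries, a list of its own where there are three numbers: the shift along the tool's x, y, z in m, then the turn about the tool's z in degrees. A call has 1 to 12 rows; each row shifts and turns the commanded pose from where the row before left it, along the tool's axes as they then stand; what a row does not reach is not made up. A row lasts 1/8 s, in which the tool goes at most 62.5 mm and 10.7 degrees, less where a joint would pass 70% of its speed; a pose out of reach is approached as far as the arm can. A call with a gripper value outside its range is refused whole. "fingers" is the closure, from -1 (fully open) to 1 (shut), so that 0 is half open, set as the call begins (left out, the last holds). The fingers move at their own pace and stop on an object; the grip force is fixed at half the most. Time passes only in rows, so rows that do not move let the fingers close. It gives the time, the measured TCP pose, the force and the opening at its end, in the units of the state.
- arm.read_state(): the state, without advancing time (a new reading comes with each control period).
- arm.get_image(name): name is "scene" or "top"; returns a dict with "image" (400x640x3 uint8, red, green, blue), "K" (3x3 intrinsics, pixels), "R" (3x3) and "t" (3): a world point X has camera coordinates R X + t. Camera axes: x right, y down, z forward; pixel columns grow to the right and rows downward; lengths in mm; the calibration is good to about 2 mm. A picture is of the moment at which its call begins. There is no depth.
- arm.job_done(): hands the job in, once; it reports no verdict.
The state is a dict: "clock": time; "joints": joint angles; "joint_vel": joint speeds; "joint_efforts": joint torques, N m; "position": TCP position; "ee_rot": TCP orientation; "contact_force": force on the tool from outside, world axes, zero at the start; "wrist_torque": the same for the moment, N m; "gripper_width": finger opening in mm.
Only numpy, scipy, OpenCV 4.12 (cv2) and the standard library are available. Lean on these libraries where they do the work, as an engineer would, in place of code of your own. Each camera call takes 0.05 s, during which the arm holds its last target.

## Working session

There is one attempt and no reset: what is moved stays moved. The work goes in short steps, Python scripts to look and compute and a tool call to move; the robot and the scene stay as the last step left them, time stands still between calls to the robot, and variables do not carry over. Pictures are saved under pics/ and viewed, and the job is handed in when it is done.

Besides the shell and the picture viewer there is one more tool, called after ">>>" by a JSON object that holds its "api" and its "payload", one argument or row to a line. drive_tool: Moves the arm, as the interface text tells. Its arguments: {"type":"object","properties":{"plan":{"type":"array"},"fingers":{"type":"number"}},"required":["plan"]}

```bash
mkdir -p pics; ls; python3 - <<'E'
from bench import arm
import cv2,numpy as np
print(arm.read_state())
for n in("scene","top"):
    d=arm.get_image(n); cv2.imwrite(f"pics/{n}0.png",d["image"][:,:,::-1])
    print(n,d["K"],d["R"],d["t"])
E
```

```text
pics
{'clock': 0.0, 'joints': array([ 1.50560069e+00,  3.85558278e-01,  6.60197636e-03, -4.95069486e-04,
       -1.19395785e+00, -2.58580674e-01]), 'joint_vel': array([-0.00038543,  0.00037677,  0.0012386 ,  0.00101263, -0.00058747,
       -0.00124193]), 'joint_efforts': array([ 3.67905059e-04, -3.92288125e+01,  1.88397092e+01,  4.18604717e+00,
       -4.74438944e-03, -2.10595765e-06]), 'position': array([198.66677653, 592.02736093, 255.21171278]), 'ee_rot': array([ 9.86909401e-01, -1.61272003e-01, -1.26765105e-04,  1.07617842e-03]), 'contact_force': array([ 0.18900683, -0.31678523, -0.12984773]), 'wrist_torque': array([-0.05783244, -0.00629355, -0.02576371]), 'gripper_width': 85.60367365497687}
scene [[385.84067251   0.         318.47381166]
 [  0.         385.84067251 200.19600825]
 [  0.           0.           1.        ]] [[-0.83422216  0.55106565 -0.02000092]
 [ 0.39073761  0.56514029 -0.72659519]
 [-0.38909833 -0.61395692 -0.68677463]] [ 475.17593526 -200.57546288 1053.45788101]
top [[468.97188584   0.         310.35334607]
 [  0.         468.97188584 200.35049583]
 [  0.           0.           1.        ]] [[-0.00380683 -0.99998433 -0.00410396]
 [-0.99429649  0.00422253 -0.1065676 ]
 [ 0.10658326  0.00367487 -0.99429699]] [ 51.91223443 585.33015225 961.51322481]
```

View pics/scene0.png

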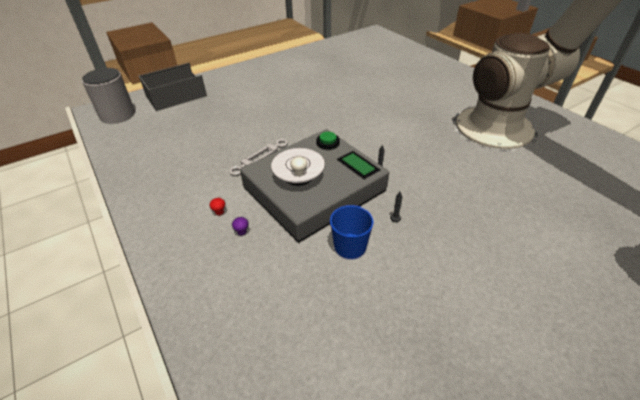

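View pics/top0.png

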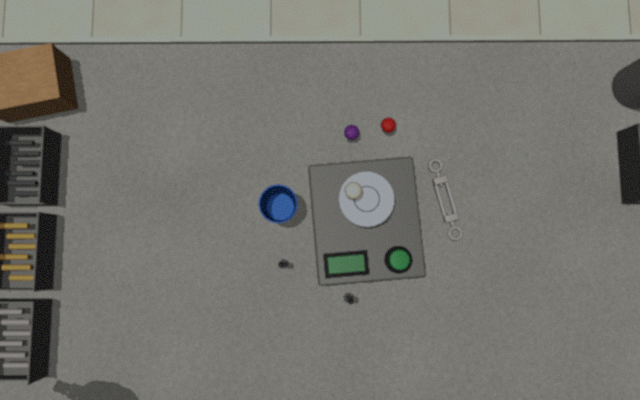

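The scene shows the scale with the white knob on the pan. In the top view the knob is at about (354,190), the pan centre at (366,199), the button at (398,259) and the display at (346,264). Things that could be mistaken for the knob are the purple one at (352,132) and the red one at (388,125). The white one on the pan fits the description, so I'll crop in on it and measure.

```bash
cat > h.py <<'E'
from bench import arm
import cv2,numpy as np
def ray(d,px,z):
    K,R,t=map(np.array,(d["K"],d["R"],d["t"])); c=-R.T@t
    v=R.T@np.linalg.inv(K)@np.array([px[0],px[1],1.]); return (c+v*(z-c[2])/v[2])
def proj(d,X):
    p=d["K"]@(np.array(d["R"])@np.array(X,float)+d["t"]); return p[:2]/p[2]
def big(mask):
    cs,_=cv2.findContours(mask.astype(np.uint8),cv2.RETR_EXTERNAL,cv2.CHAIN_APPROX_NONE)
    return max(cs,key=cv2.contourArea)
def crop(d,name,x0,y0,x1,y1,s):
    cv2.imwrite(name,cv2.resize(d["image"][y0:y1,x0:x1,::-1],None,fx=s,fy=s,interpolation=cv2.INTER_CUBIC))
E
python3 - <<'E'
from h import *
d=arm.get_image("top"); im=d["image"].astype(int)
crop(d,"pics/top_c.png",300,150,430,290,4)
hsv=cv2.cvtColor(d["image"],cv2.COLOR_RGB2HSV)
print("pan px",im[215,366],"knob px",im[190,354],"deck",im[230,330],"btn",im[259,398])
s=arm.get_image("scene"); crop(s,"pics/sc_c.png",225,110,405,250,4)
g=hsv[:,:,2]
m=np.zeros(g.shape,bool); m[160:235,325:410]=g[160:235,325:410]>125
c=big(m); e=cv2.fitEllipse(c); print("pan",e,ray(d,e[0],95), "diam mm",np.linalg.norm(ray(d,(e[0][0]+e[1][0]/2,e[0][1]),95)-ray(d,(e[0][0]-e[1][0]/2,e[0][1]),95)))
m=np.zeros(g.shape,bool); m[240:280,378:420]=((hsv[:,:,0]>45)&(hsv[:,:,0]<85)&(hsv[:,:,1]>120)&(g>70))[240:280,378:420]
c=big(m); e=cv2.fitEllipse(c); print("btn",e,ray(d,e[0],82))
E
```

```text
pan px [152 156 163] knob px [153 158 162] deck [105 104 100] btn [ 57 120  72]
pan ((366.06439208984375, 198.57223510742188), (54.13307571411133, 54.84858703613281), 122.26233673095703) [581.78874862 -61.03394644  95.        ] diam mm 107.1636246407423
btn ((399.05853271484375, 259.45166015625), (19.01770782470703, 19.457685470581055), 123.64326477050781) [ 461.65296019 -125.84995159   82.        ]
```

View pics/top_c.png

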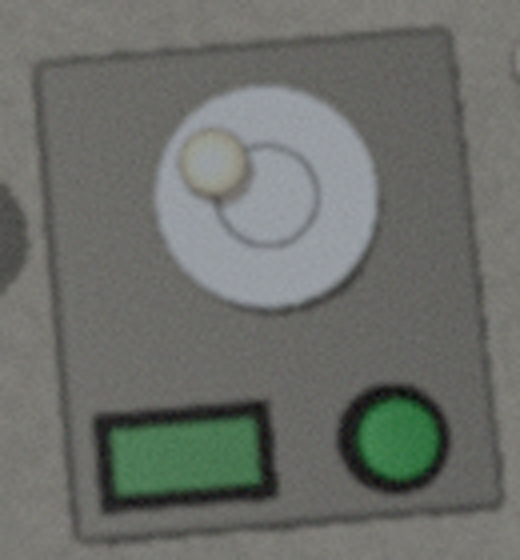

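View pics/sc_c.png

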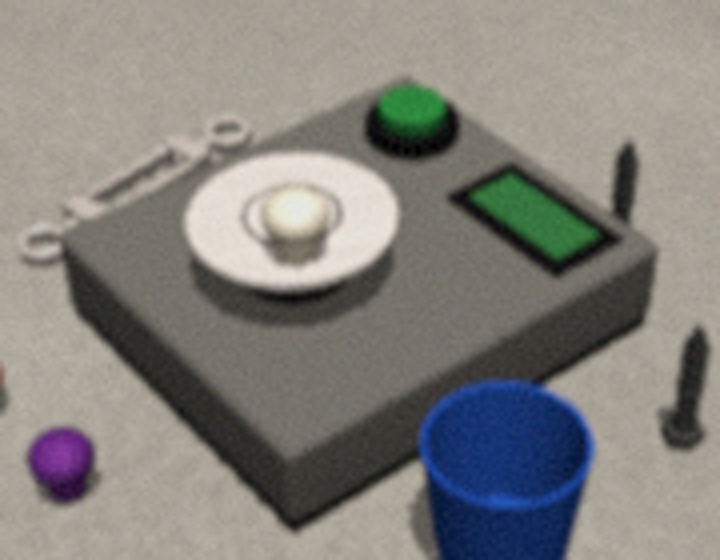

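The crop confirms the white knob, cream against a bluish pan, at (353,191) in the top view. It stands upright just outside the ring, to its upper left. The pan-to-button distance comes out at 136.5 mm against 137 expected. Next I'll get the knob's position and the tool directions.

```bash
cat >> h.py <<'E'
from scipy.spatial.transform import Rotation as Ro
PAN=np.array([581.8,-61.0,95.])
def knob(show=True):
    d=arm.get_image("top"); im=cv2.GaussianBlur(d["image"],(3,3),0).astype(int)
    m=(im[:,:,0]-im[:,:,2]>-3)&(im[:,:,2]>85)&(im.sum(2)>330)
    m2=np.zeros(m.shape,bool); m2[165:232,332:402]=m[165:232,332:402]
    # keep within pan disc
    yy,xx=np.mgrid[:400,:640]; m2&=((xx-366)**2+(yy-198.5)**2<30**2)
    m2=cv2.morphologyEx(m2.astype(np.uint8),cv2.MORPH_OPEN,np.ones((3,3),np.uint8))
    c=big(m2); (x,y),r=cv2.minEnclosingCircle(c); M=cv2.moments(c); cen=(M['m10']/M['m00'],M['m01']/M['m00'])
    P=ray(d,cen,119.5)
    # ring: dark on pan
    print("knob px",np.round(cen,1),"encl",round(x,1),round(y,1),round(r,1),"area",M['m00'],"world",P.round(1),"off pan",(P-PAN)[:2].round(1))
    return d,P
def tool():
    s=arm.read_state(); R=Ro.from_quat(s["ee_rot"]).as_matrix(); return s,R
E
python3 - <<'E'
from h import *
d,P=knob(); s,R=tool(); print(R.round(3), s["position"], s["clock"])
x=arm.get_image("scene")
print("scene reproj foot",proj(x,[P[0],P[1],95]),"head",proj(x,[P[0],P[1],120]),"pan",proj(x,PAN),"btn",proj(x,[461.7,-125.8,82]))
o=PAN-P;print("dir push",o[:2],np.hypot(*o[:2]))
E
```

```text
knob px [353.4 190.5] encl 353.2 191.2 9.7 area 239.0 world [594.8 -34.  119.5] off pan [13. 27.]
[[ 0.948 -0.318 -0.   ]
 [-0.318 -0.948 -0.001]
 [ 0.     0.001 -1.   ]] [198.76123455 592.29934092 255.80335953] 0.25
scene reproj foot [297.79492361 172.2022168 ] head [297.0743825  162.35426075] pan [296.41805176 163.14914849] btn [326.68947948 135.14515016]
dir push [-13.00605977 -26.96733928] 29.939856021863456
```

The knob is 29.9 mm from the pan centre, within the stated 28–37 mm, and the scene view agrees to about 2 px. I'll shut the fingers, turn 7.2° so that tool +y points from the knob to the pan centre, and move high to a standby point behind the knob. A flat finger face pushes a round head along the face normal.

>>> {"api": "drive_tool", "payload": {
  "plan": [
    [[0, 0, 0], 7.2],
    [[0.039, 0.021, 0], 0],
    [[0.039, 0.021, 0], 0],
    [[0.039, 0.021, 0], 0],
    [[0.039, 0.021, 0], 0],
    [[0.039, 0.021, 0], 0],
    [[0.039, 0.021, 0], 0],
    [[0.039, 0.021, 0], 0],
    [[0.039, 0.021, 0], 0]
  ],
  "fingers": 1
}}

```text
clock: 1.42
position: [407.5, 304.4, 256.5]
ee_rot: [0.975, -0.223, 0.0, -0.0]
contact_force: [0.4, -0.2, -0.4]
gripper_width: 0.2
```

>>> {"api": "drive_tool", "payload": {
  "plan": [
    [[0.039, 0.021, 0], 0],
    [[0.039, 0.021, 0], 0],
    [[0.039, 0.021, 0], 0],
    [[0.039, 0.021, 0], 0],
    [[0.039, 0.021, 0], 0],
    [[0.039, 0.021, 0], 0],
    [[0.039, 0.021, 0], 0],
    [[0.0, 0.0, 0], 0]
  ]
}}

```text
clock: 2.42
position: [589.9, 52.4, 255.6]
ee_rot: [0.974, -0.225, -0.0, 0.0]
contact_force: [-0.5, 0.1, -0.4]
gripper_width: -0.5
```

```bash
cat >> h.py <<'E'
def goal(x,y,z):
    s,R=tool(); print("clk",s["clock"],"pos",s["position"].round(1),"yawY",R[:2,1].round(3),"shift tool",(R.T@(np.array([x,y,z])-s["position"])).round(1),"F",s["contact_force"].round(1),"w",round(s["gripper_width"],1),"j6",s["joints"][5].round(2))
E
python3 - <<'E'
from h import *
goal(616.5,11,132)
d=arm.get_image("top");crop(d,"pics/t1.png",270,120,470,290,4)
E
```

```text
clk 2.425 pos [589.9  52.4 255.6] yawY [-0.438 -0.899] shift tool [ 42.2  25.5 123.6] F [-0.5  0.1 -0.4] w -0.5 j6 0.76
```

View pics/t1.png

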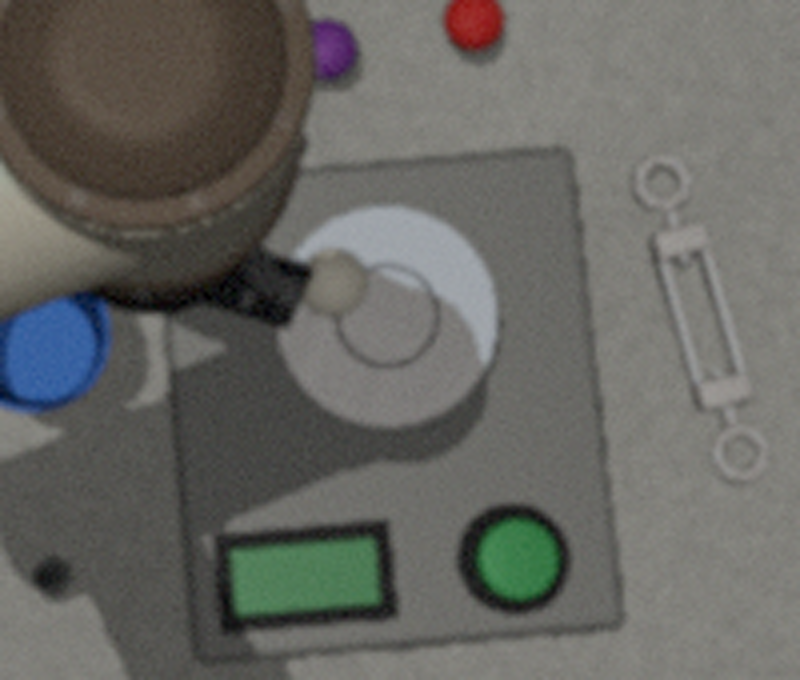

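The tool is now at the upper left of the crop. The black part at crop (255,285) should be the gripper's knuckles, well above the knob, and the knob (335,283) and pan are undisturbed. I'll move to a slightly farther standoff, go down partway, and check the fingertip in the scene view.

>>> {"api": "drive_tool", "payload": {
  "plan": [
    [[0.021, 0.007, 0], 0],
    [[0.021, 0.007, 0], 0],
    [[0, 0, 0.03], 0],
    [[0, 0, 0.03], 0],
    [[0, 0, 0.02], 0],
    [[0, 0, 0], 0]
  ]
}}

```text
clock: 3.22
position: [619.8, 24.0, 174.7]
ee_rot: [0.975, -0.222, -0.002, 0.001]
contact_force: [0.3, -0.4, 0.4]
gripper_width: -0.1
```

```bash
python3 - <<'E'
from h import *
goal(616.5,11,132)
s,R=tool()
d=arm.get_image("scene");crop(d,"pics/s2.png",225,90,405,220,4)
tip=s["position"]-[0,0,25]
print("tip scene crop",(proj(d,tip)-[225,90])*4)
E
```

```text
clk 3.225 pos [619.8  24.  174.7] yawY [-0.434 -0.901] shift tool [ 2.8 13.  42.7] F [ 0.3 -0.4  0.4] w -0.1 j6 0.82
tip scene crop [303.58561601 321.74581427]
```

View pics/s2.png

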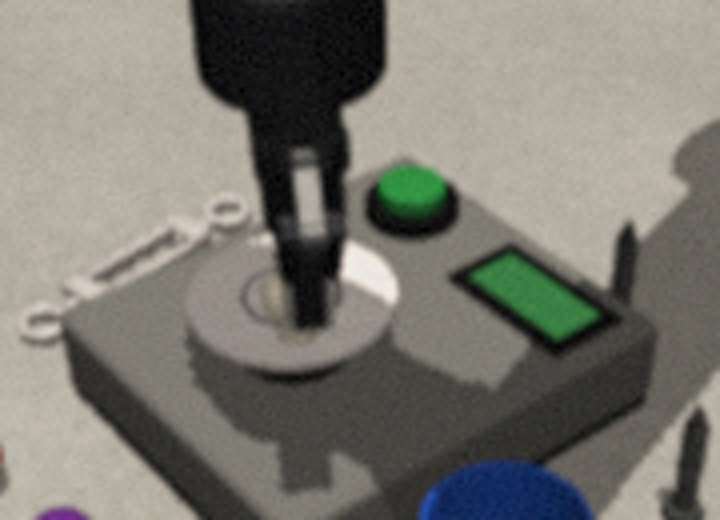

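The fingertip shows at crop (310,326), against (304,322) predicted, so the calibration is good to about 2 mm. I'll go down to 12 mm above the pan, then push slowly and stop short of the estimate.

>>> {"api": "drive_tool", "payload": {
  "plan": [
    [[0.003, 0, 0.015], 0],
    [[0, 0, 0.015], 0],
    [[0, 0, 0.012], 0],
    [[0, 0, 0], 0],
    [[0, 0.006, 0], 0],
    [[0, 0.006, 0], 0],
    [[0, 0.005, 0], 0],
    [[0, 0.004, 0], 0],
    [[0, 0.004, 0], 0],
    [[0, 0.003, 0], 0],
    [[0, 0, 0], 0]
  ]
}}

```text
clock: 4.65
position: [611.1, -2.9, 134.3]
ee_rot: [0.975, -0.223, 0.0, -0.0]
contact_force: [0.9, -0.4, 0.1]
gripper_width: -0.1
```

```bash
python3 - <<'E'
from h import *
goal(*(PAN[:2]-33*np.array([-.434,-.901])),132)
d=arm.get_image("scene");crop(d,"pics/s3.png",225,90,405,220,4)
d=arm.get_image("top");crop(d,"pics/t3.png",300,140,430,250,5)
E
```

```text
clk 4.65 pos [611.1  -2.9 134.3] yawY [-0.435 -0.901] shift tool [-1.2 32.   2.3] F [ 0.9 -0.4  0.1] w -0.1 j6 0.86
```

View pics/s3.png

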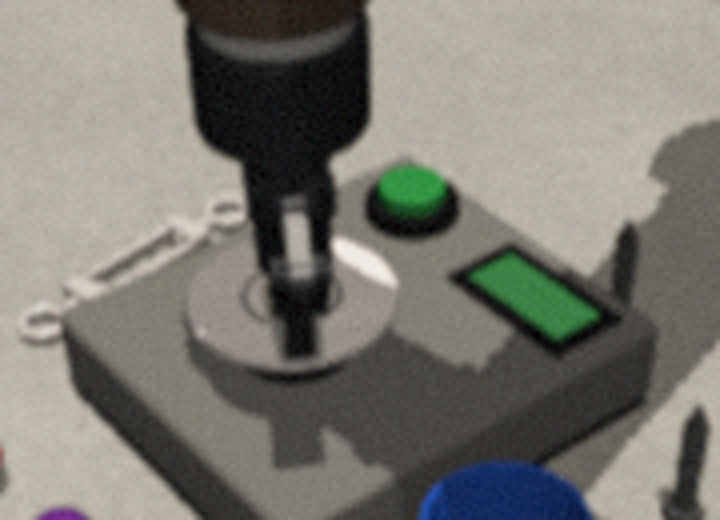

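View pics/t3.png

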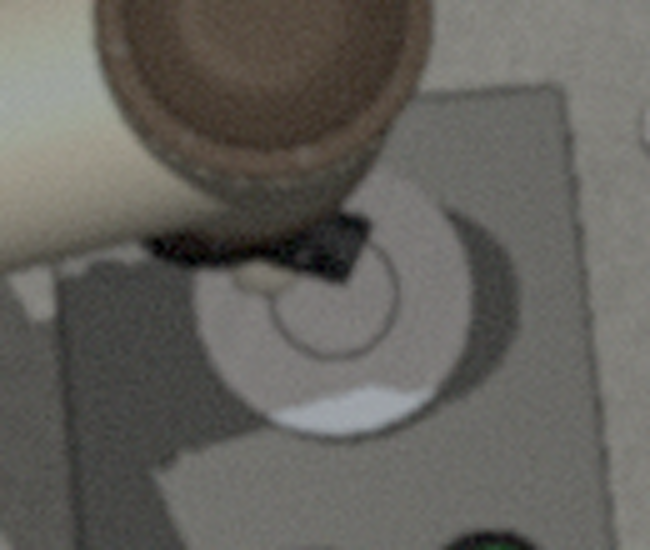

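The knob is still in its place: its lower edge shows at crop (262,285) in the top view, partly under the gripper. The tip height is fine. Now I'll push 30 mm at about 0.03 m/s, then back off and look.

>>> {"api": "drive_tool", "payload": {
  "plan": [
    [[0, 0.004, 0], 0],
    [[0, 0.004, 0], 0],
    [[0, 0.004, 0], 0],
    [[0, 0.004, 0], 0],
    [[0, 0.004, 0], 0],
    [[0, 0.004, 0], 0],
    [[0, 0.003, 0], 0],
    [[0, 0.002, 0], 0],
    [[0, 0.001, 0], 0],
    [[0, 0, 0], 0]
  ]
}}

```text
clock: 6.0
position: [598.1, -29.8, 134.3]
ee_rot: [0.975, -0.223, 0.0, 0.0]
contact_force: [0.8, 0.2, -1.3]
gripper_width: -0.3
```

```bash
python3 - <<'E'
from h import *
goal(*(PAN[:2]-33*np.array([-.434,-.901])),132)
d=arm.get_image("scene");crop(d,"pics/s4.png",225,90,405,220,4)
d=arm.get_image("top");crop(d,"pics/t4.png",300,140,430,250,5)
E
```

```text
clk 6.0 pos [598.1 -29.8 134.3] yawY [-0.435 -0.901] shift tool [-1.2  2.2  2.3] F [ 0.8  0.2 -1.3] w -0.3 j6 0.9
```

View pics/s4.png

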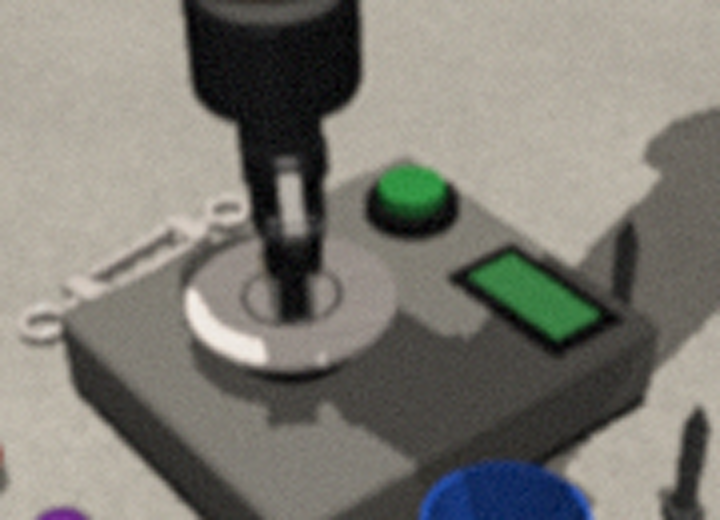

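View pics/t4.png

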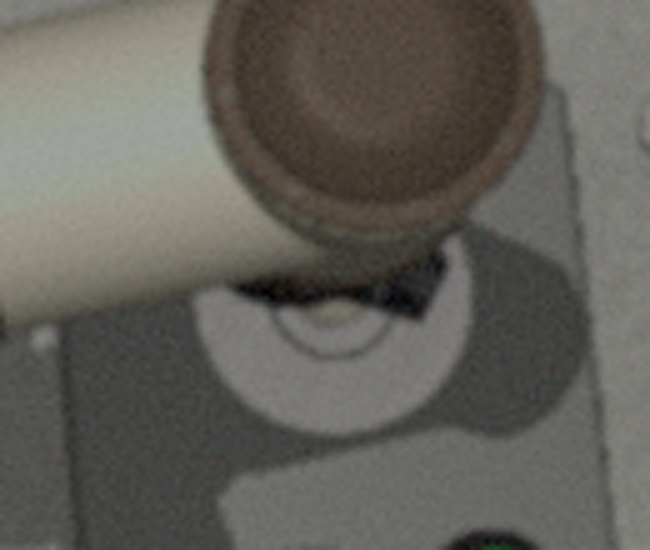

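The knob's head now shows inside the ring, with its lower edge at top crop (330,325). I'll back off along the push line, then lift and move clear for a proper measurement.

>>> {"api": "drive_tool", "payload": {
  "plan": [
    [[0, -0.005, 0], 0],
    [[0, -0.01, 0], 0],
    [[0, -0.02, 0], 0],
    [[0, -0.025, 0], 0],
    [[0, -0.025, -0.03], 0],
    [[0, -0.025, -0.04], 0],
    [[0, -0.03, -0.03], 0],
    [[0, -0.03, 0], 0],
    [[0, 0, 0], 0]
  ]
}}

```text
clock: 7.22
position: [672.7, 126.9, 233.9]
ee_rot: [0.975, -0.221, 0.0, -0.0]
contact_force: [-0.4, -0.5, -0.9]
gripper_width: -0.2
```

```bash
python3 - <<'E'
from h import *
goal(461.7,-125.8,150)
d,P=knob();crop(d,"pics/t5.png",300,140,430,250,5)
print("target px",proj(d,[*PAN[:2],119.5]))
d=arm.get_image("scene");crop(d,"pics/s5.png",225,90,405,220,4)
E
```

```text
clk 7.225 pos [672.7 126.9 233.9] yawY [-0.432 -0.902] shift tool [-81.4 319.1  83.7] F [-0.4 -0.5 -0.9] w -0.2 j6 0.7
knob px [366.5 197. ] encl 366.5 197.0 10.1 area 255.0 world [582.1 -59.1 119.5] off pan [0.3 1.9]
target px [367.49501317 197.16486684]
```

View pics/t5.png

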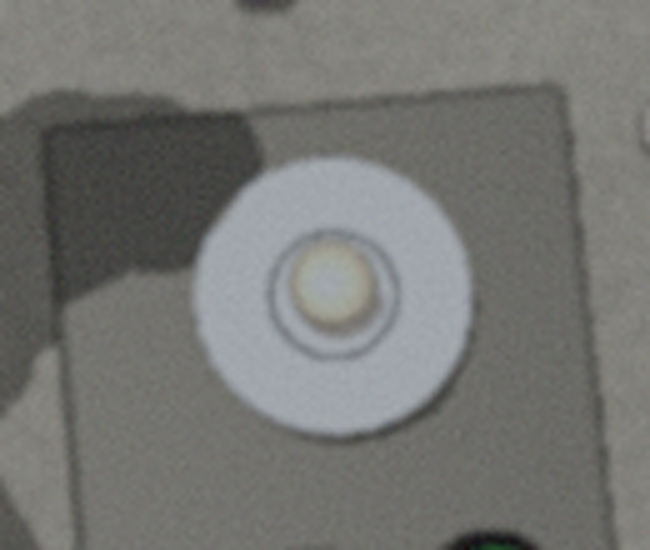

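View pics/s5.png

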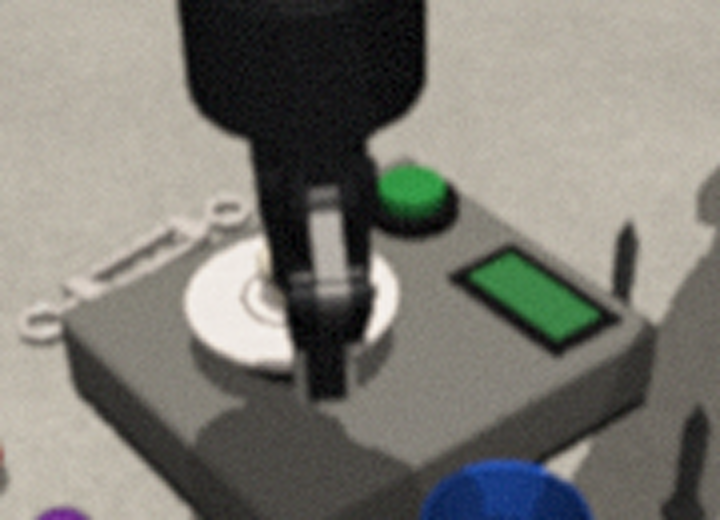

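The knob is upright and 2 mm from the pan centre, parallax corrected. The head (px 366.5,197.0) has about 6 mm of clearance inside the ring, so one push was enough. The finger is away; next I'll move high over to the button.

>>> {"api": "drive_tool", "payload": {
  "plan": [
    [[-0.01, 0.04, 0], 0],
    [[-0.01, 0.04, 0], 0],
    [[-0.01, 0.04, 0], 0],
    [[-0.01, 0.04, 0], 0],
    [[-0.01, 0.04, 0], 0],
    [[-0.01, 0.04, 0], 0],
    [[-0.01, 0.04, 0], 0],
    [[-0.011, 0.039, 0], 0],
    [[0, 0, 0.03], 0],
    [[0, 0, 0.03], 0],
    [[0, 0, 0], 0]
  ]
}}

```text
clock: 8.7
position: [458.4, -129.2, 172.6]
ee_rot: [0.975, -0.223, -0.003, 0.001]
contact_force: [0.2, -0.3, 0.7]
gripper_width: 0.3
```

```bash
python3 - <<'E'
from h import *
goal(461.7,-125.8,112)
d=arm.get_image("scene");crop(d,"pics/s6.png",225,70,405,200,4)
s,R=tool();print("tip crop",(proj(d,s["position"]-[0,0,25])-[225,70])*4,"btn",(proj(d,[461.7,-125.8,82])-[225,70])*4)
E
```

```text
clk 8.7 pos [ 458.4 -129.2  172.6] yawY [-0.436 -0.9  ] shift tool [ 1.7 -4.7 60.6] F [ 0.2 -0.3  0.7] w 0.3 j6 1.05
tip crop [405.34142248 154.12901249] btn [406.75791794 260.58060062]
```

View pics/s6.png

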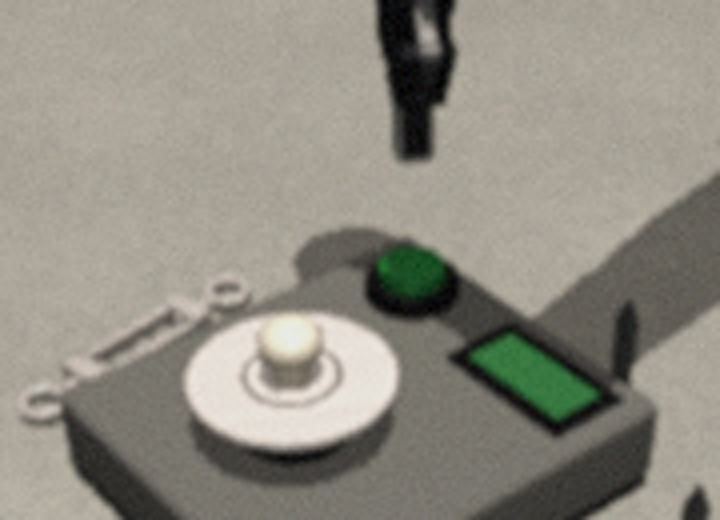

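The knob stands upright at the ring's centre, foot at crop (290,380). The fingertip at (414,157) is straight above the button at (411,268). I'll go down to just above it.

>>> {"api": "drive_tool", "payload": {
  "plan": [
    [[0.002, -0.004, 0.02], 0],
    [[0, 0, 0.02], 0],
    [[0, 0, 0.015], 0],
    [[0, 0, 0.005], 0],
    [[0, 0, 0], 0],
    [[0, 0, 0], 0]
  ]
}}

```text
clock: 9.5
position: [464.6, -126.1, 115.3]
ee_rot: [0.975, -0.223, 0.001, -0.0]
contact_force: [0.2, 0.4, -0.5]
gripper_width: 0.1
```

>>> {"api": "drive_tool", "payload": {
  "plan": [
    [[0, 0, 0.002], 0],
    [[0, 0, 0.002], 0],
    [[0, 0, 0.002], 0],
    [[0, 0, 0], 0],
    [[0, 0, 0], 0]
  ]
}}

```text
clock: 10.12
position: [464.0, -126.1, 108.3]
ee_rot: [0.975, -0.223, -0.0, 0.0]
contact_force: [-0.1, 0.6, 0.5]
gripper_width: -0.0
```

>>> {"api": "drive_tool", "payload": {
  "plan": [
    [[0, 0, 0.002], 0],
    [[0, 0, 0.001], 0],
    [[0, 0, 0], 0],
    [[0, 0, 0], 0]
  ]
}}

```text
clock: 10.62
position: [464.2, -126.0, 105.5]
ee_rot: [0.975, -0.223, 0.0, -0.0]
contact_force: [0.2, 0.4, 3.2]
gripper_width: 0.2
```

>>> {"api": "drive_tool", "payload": {
  "plan": [
    [[0, 0, 0.002], 0],
    [[0, 0, 0.001], 0],
    [[0, 0, 0], 0],
    [[0, 0, 0], 0]
  ]
}}

```text
clock: 11.12
position: [464.2, -126.1, 102.5]
ee_rot: [0.975, -0.223, 0.0, -0.0]
contact_force: [-0.3, -0.0, 3.8]
gripper_width: -0.0
```

>>> {"api": "drive_tool", "payload": {
  "plan": [
    [[0, 0, 0.001], 0],
    [[0, 0, 0.001], 0],
    [[0, 0, 0], 0],
    [[0, 0, 0], 0]
  ]
}}

```text
clock: 11.62
position: [464.2, -126.1, 101.0]
ee_rot: [0.975, -0.223, 0.0, 0.0]
contact_force: [-1.1, 1.2, 9.1]
gripper_width: -0.1
```

>>> {"api": "drive_tool", "payload": {
  "plan": [
    [[0, 0, 0.001], 0],
    [[0, 0, 0], 0],
    [[0, 0, 0], 0]
  ]
}}

```text
clock: 12.0
position: [464.3, -126.1, 100.9]
ee_rot: [0.975, -0.222, 0.0, 0.0]
contact_force: [-2.9, 2.2, 14.7]
gripper_width: 0.4
```

The button has bottomed: force rose past 5 N to 14.7 N while the height stopped at 101 mm. That is about 6 mm below first contact, so it counts as fully down. I'll release it and rise clear.

>>> {"api": "drive_tool", "payload": {
  "plan": [
    [[0, 0, -0.004], 0],
    [[0, 0, -0.006], 0],
    [[0, 0, -0.01], 0],
    [[0, 0, -0.03], 0],
    [[0, 0, -0.04], 0],
    [[0, 0, -0.04], 0],
    [[-0.04, 0, 0], 0],
    [[-0.04, 0, 0], 0],
    [[0, 0, 0], 0],
    [[0, 0, 0], 0]
  ]
}}

```text
clock: 13.25
position: [392.2, -91.3, 229.7]
ee_rot: [0.975, -0.223, 0.0, -0.0]
contact_force: [0.4, -1.0, -0.2]
gripper_width: 0.1
```

```bash
python3 - <<'E'
from h import *
goal(461.7,-125.8,112)
d,P=knob();crop(d,"pics/t7.png",260,110,440,310,3)
d=arm.get_image("scene");crop(d,"pics/s7.png",205,90,405,260,4)
E
```

```text
clk 13.25 pos [392.2 -91.3 229.7] yawY [-0.434 -0.901] shift tool [ 77.5   1.  117.7] F [ 0.4 -1.  -0.2] w 0.1 j6 0.94
knob px [366.5 197.1] encl 367.0 197.0 10.0 area 256.5 world [581.9 -59.2 119.5] off pan [0.1 1.8]
```

View pics/t7.png

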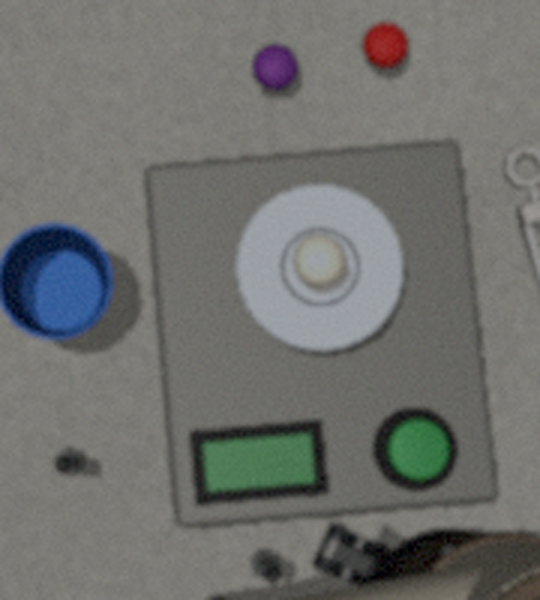

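View pics/s7.png

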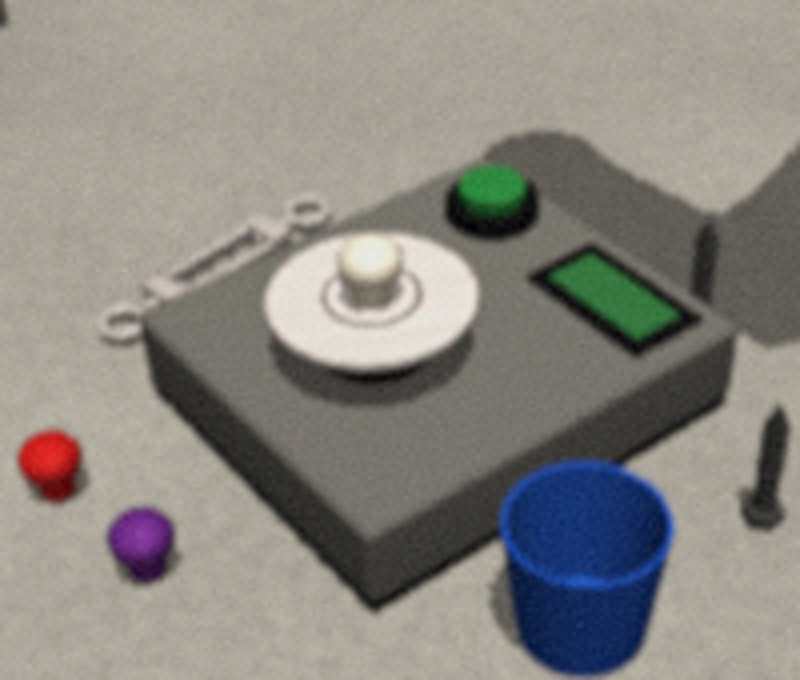

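The knob is upright in the ring (top crop 320,262), and the button is back up (scene crop 493,193). The cup, bolts and turnbuckle are where they were, and the arm is clear of everything. I'm handing in.

```bash
python3 -c "
from bench import arm
print(arm.job_done())"
```

```text
the job is handed in; nothing more can be done
None
```

The job is handed in, at about 13 s of the 50 s allowed; it reported no verdict. I moved the white knob into the ring with one slow push of the shut fingertips (about 0.03 m/s, not a series of taps). I then backed the finger away and pressed the scale's button fully down.

- **Knob:** it stands upright about 1.8 mm from the pan centre, parallax corrected, so its head clears the ring by about 6 mm all round. Its position was the same before and after the button press.
- **Button:** I judged it fully down from the force reaching 14.7 N while the tool stopped at about 101 mm, 6 mm below the expected contact height. I had no direct reading of its travel. The last pictures show it back up.
- **Other things:** the cup, bolts and turnbuckle look unmoved by eye in the last pictures, and the arm is touching nothing.
- **Disagreements:** the scene camera showed points about 2 px from where they were predicted, the same for all points, so relative positions hold. No check failed.

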